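# Loosen the angle grinder's flange nut with the two-pin spanner

## Task

The cutting disc of the angle grinder in the vice is due for a change: pick up the two-pin spanner, set both its prongs fully into the two holes of the flange nut, and loosen the nut by about a quarter turn, counter-clockwise seen from above. Then lift the spanner off, lay it down gently, prongs down, flat on the bench clear of the grinder. Turn the nut only with the spanner, not with the fingers, and leave the other things where they lie.

Things in the scene. Friction and masses are not known exactly. Their poses are not given: they have to be found in the camera images.
- spanner: Two-pin spanner: forked flat steel 6 mm thick, black grip, 178 mm long, 0.22 kg. Origin midway between the prongs on the plate's underside, 8 mm above the bench; x points from handle to fork (52 mm wide), z away from the prong tips. Grip 26 mm wide in y, z -2 to 8, x -58 to -170 mm. Lies on prong tips and grip's end, the handle sloping down 2 degrees. Centre of mass near x = -75.
- spanner_grip (a point): Point in the middle of the grip where it is well taken from above, 75 mm behind the spanner's origin (x = -75, z = 3 mm), about 8 mm above the bench at the start.
- prong_a (a point): Tip of one prong of the spanner, at (0, 17.5, -8) mm in the spanner's frame. Each prong is a round steel pin 5 mm thick and 8 mm long with a small chamfer, pointing down. The prongs are 35 mm apart, across the handle.
- prong_b (a point): Tip of the other prong, at (0, -17.5, -8) mm in the spanner's frame.
- nut (a joint): Turning of the flange nut on the grinder's spindle, rad: 0 = tight (start), grows as it loosens, counter-clockwise seen from above; a quarter turn = 1.57. Steady friction of 0.45 N m; it stays where it is left and keeps its height. The spindle is locked: disc and spindle do not turn.
- nut_top (a point): Centre of the top face of the flange nut, 134 mm above the bench; x points to hole_a and turns with the nut. Steel nut 51 mm across, 14 mm high, with a 57 mm flange at its foot, on top of the cutting disc; the spindle's end stands 2 mm proud in its centre. Either prong may go in either hole.
- hole_a (a point): Mouth of one of the two holes in the nut's top face: 9 mm wide, 10 mm deep, 1 mm chamfer, 17.5 mm from the nut's axis. With both prongs fully in, the spanner's plate lies on the nut's face and the handle stands square to the line through the holes, on either side.
- hole_b (a point): Mouth of the other hole, across the nut from hole_a, 35 mm from it.
- grinder: Cordless angle grinder on its back, motor housing held in a low machine vice; fixed. Origin on the bench below the spindle's axis, x along the motor. Disc 150 mm across, top 120 mm above the bench; guard round the motor half, 166 mm across, no higher. Motor to x = 367 mm, below 105 mm; vice below 95 mm, x = 70 to 220, y = -85 to 125 mm. All lower than the nut: the handle may swing on any side.
- wrench: An ordinary open-ended wrench, 185 mm long, no prongs; it and the two-pin spanner swap places from run to run. Not part of the job; to be left where it is. Origin at the centre of its underside.
- hammer: A hammer with a wooden handle, 270 mm long. Not part of the job; to be left where it is. Origin at the centre of its underside.
- tape: A roll of masking tape lying flat, 104 mm across, 25 mm high. Not part of the job; to be left where it is. Origin at the centre of its underside.
- side_handle: The grinder's unscrewed side handle, black, lying down, 130 mm long, 40 mm high. Not part of the job; to be left where it is. Origin at the centre of its underside.
- battery: The grinder's black battery pack, 115 x 74 x 60 mm. Not part of the job; to be left where it is. Origin at the centre of its underside.
- discs: Three spare cutting discs in a flat stack, 150 mm across, 10 mm high. Not part of the job; to be left where it is. Origin at the centre of its underside.
Mind the look-alikes: they are no part of the job. What is shaped like the spanner but turquoise is not meant.

How it is judged:
On the way, in this order (a step that is already met when the one before it is completed fails the run):
1. both prongs are in the nut's holes, at least 4 mm deep, before the nut has been turned (((z of prong_a in the frame of hole_a below -0.004 m and horizontal distance between prong_a and hole_a below 0.0045 m and z of prong_b in the frame of hole_b below -0.004 m and horizontal distance between prong_b and hole_b below 0.0045 m) or (z of prong_a in the frame of hole_b below -0.004 m and horizontal distance between prong_a and hole_b below 0.0045 m and z of prong_b in the frame of hole_a below -0.004 m and horizontal distance between prong_b and hole_a below 0.0045 m)) and value of joint nut below 0.15 rad), for 0.2 s.
2. the nut has been loosened by at least 60 degrees with both prongs still in its holes (((z of prong_a in the frame of hole_a below -0.004 m and horizontal distance between prong_a and hole_a below 0.0045 m and z of prong_b in the frame of hole_b below -0.004 m and horizontal distance between prong_b and hole_b below 0.0045 m) or (z of prong_a in the frame of hole_b below -0.004 m and horizontal distance between prong_a and hole_b below 0.0045 m and z of prong_b in the frame of hole_a below -0.004 m and horizontal distance between prong_b and hole_a below 0.0045 m)) and value of joint nut above 1.05 rad), for 0.1 s.
At the end, for the whole second after the job is handed in: The nut stands 60 to 120 degrees looser than at the start; the spanner lies released and at rest on the bench, prongs down and flat (within 9 degrees, prong tips within 12 mm of the bench, grip within 22 mm), not touching the grinder, its grip 110 mm or more from the nut's axis (value of joint nut between 1.05 and 2.1 rad and height (world z) of each of prong_a, prong_b below 0.012 m and height (world z) of spanner_grip below 0.022 m and angle between spanner's own z axis and vertical below 0.15 rad and horizontal distance between spanner_grip and nut_top above 0.11 m and contact force between spanner and grinder below 0.3 N and linear speed of spanner below 0.02 m/s).
It fails at once if the fingers press on the nut (over 3 N) (contact force between the fingers and nut above 3 N).
It fails at once if the spanner is dropped on the bench (faster than 0.7 m/s within 30 mm of it) (height (world z) of spanner below 0.03 m and linear speed of spanner above 0.7 m/s).
It fails at once if another thing on the bench is shifted by more than 30 mm (distance of any of wrench, hammer, tape, side_handle, battery, discs from where it was at the start of the episode above 0.03 m).
It also fails if it takes over 58 s, if anything falls off the work surface, if the arm or the gripper's body presses on something with over 40 N, if the wrist force passes 120 N, or if a joint passes its speed limit or range.

## Robot

A 7-joint arm with a two-finger parallel gripper is mounted at the origin on the work surface. World frame = base frame: x ahead of the robot, y to its left, z up, the work surface at z = 0. Lengths are in m, angles in rad, forces in N, time in s.
With the tool pointing down it reaches from about 0.425 to 0.875 m from the base axis. Payload 4.7 kg.
Tool frame: the origin (TCP) lies at the very end of the fingers, on their centre line; the grasp point (between the pads) lies 19 mm behind it; z points along the fingers, y is the line along which they close (so a half turn about z gives the same grasp; the last joint's range is limited). The gripper opens to 87 mm and grips with 3 to 60 N. Pads are 19 mm wide; open, the fingers measure 117 mm over their backs; the gripper's body (75 mm by 190 mm) begins 51 mm behind the grasp point.
Start: joints at [1.26, 0.321, -0.07, 1.45, 0.023, 1.371, -0.057], TCP at [0.207, -0.616, 0.223] pointing down, gripper open.
Joint ranges: [-2.86, 2.86], [-0.3, 2.09], [-1.38, 1.24], [0.06, 2.45], [-1.56, 4.7], [0.09, 2.05], [-2.69, 2.69]. Speed limits (rad/s): [2.57, 2.57, 3.14, 3.14, 3.14, 3.14, 3.14].

## Interface

Orientations are given as a rotation vector (axis times angle).
In Python, from bench import ctrl gives the robot as it stands.
- The arm moves only by the shell command python3 -m jog 'ROWS' [FORCE]. ROWS is JSON, a list that holds one entry, the list of rows, each a list of 7 numbers: the shift along the tool's x, y, z in mm, then the turn, a rotation vector about the tool's x, y, z in degrees, then the finger opening in mm, from 0 to 87. A call has 1 to 10 rows; each row is the pose to reach, as a shift and turn from the pose commanded when the call began, along the tool's axes at that moment; what a row does not reach only later rows make up. A row lasts 1/10 s, in which the tool goes at most 50 mm and 8.59 degrees, less where a joint would pass 70% of its speed; a pose out of reach is approached as far as the arm can. A call with a gripper value outside its range is refused whole. The fingers move at their own pace and stop on an object; FORCE is the grip in N (left out, the last holds). Time passes only in rows, so rows that repeat a pose let the fingers close. It gives the time, the measured TCP pose, the force, the opening and the grip force at its end, in the units of the state.
- ctrl.get_state(): the state, without advancing time (a new reading comes with each control period).
- ctrl.get_image(name): name is "scene" or "top" or "wrist"; returns a dict with "image" (400x640x3 uint8, red, green, blue), "depth" (400x640 float32, m along the optical axis (not along the pixel's ray), 0 where there is no reading), "fov_y" (degrees; the focal length in pixels is half the picture's height over the tangent of half this angle, whatever the lens; pixels are square), "cx", "cy" (the principal point, pixels), "rvec" (rotation vector, rad) and "tvec" (3), from world to camera coordinates, as OpenCV has them. Camera axes: x right, y down, z forward; pixel columns grow to the right and rows downward; lengths in m; the calibration is good to about 2 mm. A picture is of the moment at which its call begins.
- ctrl.close_job(): hands the job in; it is judged then, once.
The state is a dict: "time": time; "joint_positions": joint angles; "qd": joint speeds; "joint_torque": joint torques, N m; "position": TCP position; "tool_rot": TCP orientation; "ft_force": force on the tool from outside, world axes, zero at the start; "torque": the same for the moment, N m; "grip_width": opening from 0.0 (shut) to 1.0 (fully open); "grip_force": force on a finger pad.
Only numpy, scipy, OpenCV 4.12 (cv2) and the standard library are available. Lean on these libraries where they do the work, as an engineer would, in place of code of your own. Each camera call takes 0.05 s, during which the arm holds its last target. There are 200 camera calls.

## Working session

There is one attempt and no reset: what is moved stays moved. The work goes in short steps, Python scripts to look and compute and a shell command to move; the robot and the scene stay as the last step left them, time stands still between calls to the robot, and variables do not carry over. Pictures are saved under pics/ and viewed, at most 10 in all, crops included, and the job is handed in when it is done.

```bash
ls; mkdir -p pics; cat > h.py <<'E'
import numpy as np, cv2
from scipy.spatial.transform import Rotation as R
from bench import ctrl
def shot(name, fn=None):
    d=ctrl.get_image(name)
    if fn:
        cv2.imwrite('pics/'+fn+'.png',d['image'][...,::-1])
        np.savez('pics/'+fn+'.npz',**d)
    return d
def load(fn): return np.load('pics/'+fn+'.npz')
def ray(d,u,v):
    f=200/np.tan(np.radians(float(d['fov_y']))/2)
    return f,np.array([(u-d['cx'])/f,(v-d['cy'])/f,1.0])
def atz(d,u,v,z):   # pixel -> world at height z
    Rw=R.from_rotvec(d['rvec']).as_matrix(); c=-Rw.T@d['tvec']
    r=Rw.T@ray(d,u,v)[1]; return c+r*(z-c[2])/r[2]
def atd(d,u,v):     # pixel -> world by depth
    Rw=R.from_rotvec(d['rvec']).as_matrix()
    return Rw.T@(ray(d,u,v)[1]*d['depth'][int(v),int(u)]-d['tvec'])
def proj(d,p):
    Rw=R.from_rotvec(d['rvec']).as_matrix(); q=Rw@np.array(p)+d['tvec']
    f=ray(d,0,0)[0]; return q[0]/q[2]*f+d['cx'],q[1]/q[2]*f+d['cy']
E
python3 - <<'E'
from h import *
for n in ('top','scene'):
    d=shot(n,n+'0'); print(n,d['fov_y'],d['cx'],d['cy'],d['rvec'],d['tvec'])
print(ctrl.get_state())
a=cv2.imread('pics/top0.png');
E
```

```text
pics
top 54.99828384303596 328.3222543380478 202.7592509566693 [ 2.12164777 -2.18452834  0.16240139] [-0.04714039  0.51652584  1.13471105]
scene 47.55260436054718 326.28369988282276 207.04379161159704 [ 1.81638999  1.84292087 -0.62654036] [ 0.06218459 -0.34922624  1.75101768]
{'time': 0.1, 'joint_positions': array([ 1.26007968,  0.32178659, -0.07012464,  1.45155461,  0.02260943,
        1.37082937, -0.05691209]), 'qd': array([-0.00046338, -0.00255794,  0.00098727, -0.00103067,  0.00093323,
        0.00016017, -0.00115081]), 'joint_torque': array([-7.08092157e-04, -4.92573130e+01, -4.06026402e-01, -3.13403141e+01,
       -6.41111727e-02,  3.94409441e-02,  5.58981264e-05]), 'position': array([ 0.20724899, -0.61553709,  0.22154592]), 'tool_rot': array([-3.09851092e+00, -5.07783968e-01,  5.95182417e-04]), 'ft_force': array([-0.09941488,  0.24172749, -0.39496089]), 'torque': array([-0.01195365, -0.00448271, -0.04393272]), 'grip_force': 0.0, 'grip_width': 1.0013538609801413}
```

View pics/top0.png

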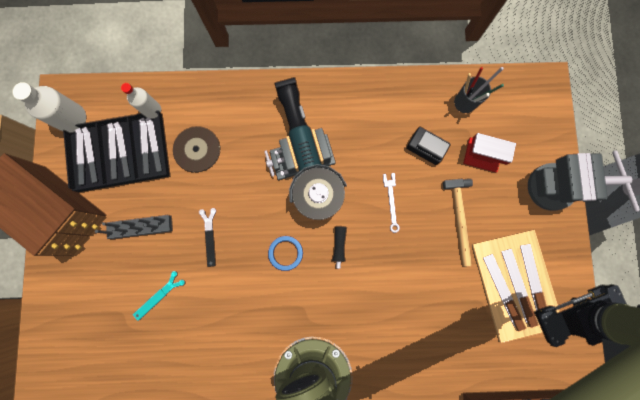

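View pics/scene0.png

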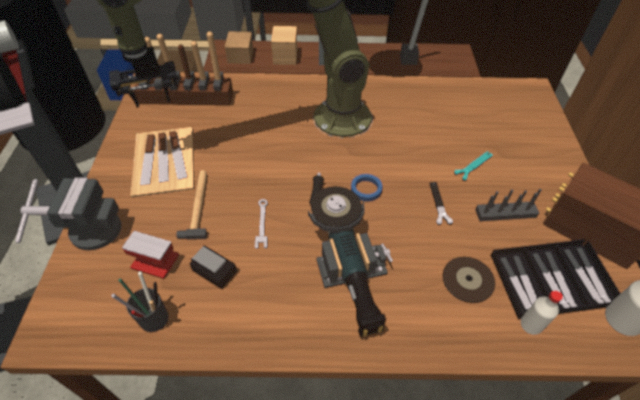

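Candidates in the top view are the black-gripped fork at (209,237), the plain steel wrench at (393,203), the turquoise look-alike at (160,295) and the side handle at (339,246). I choose the black-gripped fork. Next is a close crop of it together with the nut at (318,193).

```bash
python3 - <<'E'
from h import *
a=cv2.imread('pics/top0.png')
s=cv2.resize(a[200:275,170:245],(400,400),interpolation=cv2.INTER_CUBIC)
n=cv2.resize(a[168:218,293:343],(400,400),interpolation=cv2.INTER_CUBIC)
cv2.imwrite('pics/crop0.png',np.hstack([s,n]))
d=load('top0')
for p,z in (((209,237),.008),((318,193),.134),((209,221),.01),((210,264),.01)): print(p,atz(d,*p,z),atd(d,*p))
E
```

```text
(209, 237) [0.42311052 0.30761587 0.008     ] [0.42273465 0.30575682 0.01421333]
(318, 193) [ 0.52960305 -0.03291321  0.134     ] [ 0.52884261 -0.03297712  0.13852847]
(209, 221) [0.47233514 0.30768814 0.01      ] [0.47186328 0.30630264 0.01462188]
(210, 264) [0.34091408 0.30287002 0.01      ] [0.34091827 0.30272776 0.01048109]
```

View pics/crop0.png

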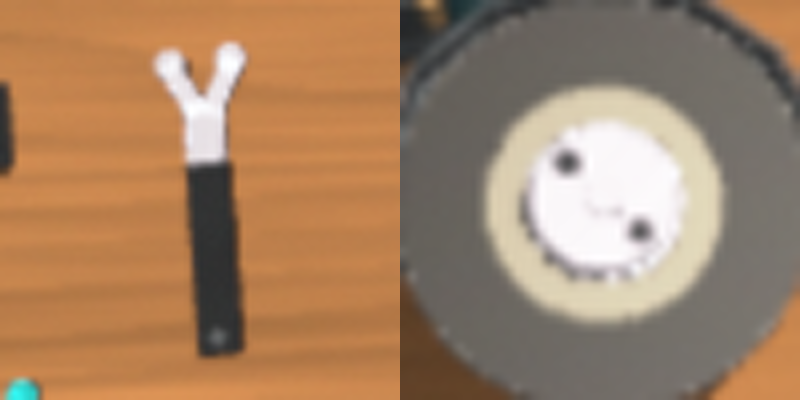

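```bash
python3 - <<'E'
from h import *
d=load('top0')
t1=atz(d,201.9,211.6,.011);t2=atz(d,213.1,210.3,.011);e=atz(d,211.4,265.6,.007);g=atz(d,209,230.4,.013)
print('fork',t1,t2,np.linalg.norm(t1-t2),'end',e,'gripstart',g)
o=(t1+t2)/2;v=o-e;print('len',np.linalg.norm(v),'yaw',np.degrees(np.arctan2(v[1],v[0])))
h1=atz(d,314,188.1,.134);h2=atz(d,323,196.9,.134)
w=h1-h2;print('holes',h1,h2,np.linalg.norm(w),'mid',(h1+h2)/2,'ang',np.degrees(np.arctan2(w[1],w[0])))
m=R.from_rotvec(ctrl.get_state()['tool_rot']).as_matrix();print(m.round(3))
E
```

```text
fork [0.50210046 0.32971164 0.011     ] [0.50516267 0.29517041 0.011     ] 0.034676706465682675 end [0.33593984 0.29943844 0.007     ] gripstart [0.44304225 0.30639486 0.013     ]
len 0.1682426340651128 yaw 4.433763815910534
holes [ 0.54385648 -0.02205608  0.134     ] [ 0.51814878 -0.0466073   0.134     ] 0.03554782990463644 mid [ 0.53100263 -0.03433169  0.134     ] ang 43.681827102712035
[[ 0.948  0.319 -0.001]
 [ 0.319 -0.948  0.002]
 [-0.    -0.002 -1.   ]]
```

```bash
cat >> h.py <<'E'
def go(p,psi):  # print tool-frame row to reach p (m), tool-x yaw psi (deg), tool down
    s=ctrl.get_state(); T=R.from_rotvec(s['tool_rot']); P=np.array(s['position'])
    c,n=np.cos(np.radians(psi)),np.sin(np.radians(psi))
    G=R.from_matrix(np.array([[c,n,0],[n,-c,0],[0,0,-1.]]))
    print('row',(T.inv().apply(np.array(p)-P)*1000).round(1),(T.inv()*G).as_rotvec(degrees=True).round(1))
def st():
    s=ctrl.get_state(); m=R.from_rotvec(s['tool_rot']).as_matrix()
    print('t',round(s['time'],2),'p',s['position'].round(4),'psi',np.degrees(np.arctan2(m[1,0],m[0,0])).round(1),'q',s['joint_positions'].round(2),'F',s['ft_force'].round(1),'g',round(s['grip_width']*87,1),round(s['grip_force'],1))
E
python3 -c "
from h import *
go([.5,-.2,.25],4.4)"
```

```text
row [ 410.1 -300.4  -28. ] [-0.1  0.  14.2]
```

```bash
python3 -m jog '[[[410,-300,-28,0,0,14.2,87],[410,-300,-28,0,0,14.2,87],[410,-300,-28,0,0,14.2,87],[410,-300,-28,0,0,14.2,87],[410,-300,-28,0,0,14.2,87],[410,-300,-28,0,0,14.2,87],[410,-300,-28,0,0,14.2,87],[410,-300,-28,0,0,14.2,87],[410,-300,-28,0,0,14.2,87],[410,-300,-28,0,0,14.2,87]]]'
python3 -c "
from h import *
st();go([.429,.307,.15],4.4)"
```

```text
time: 1.1
position: [0.4957, -0.2062, 0.25]
tool_rot: [3.139, 0.121, -0.001]
ft_force: [0.5, -0.7, 0.3]
grip_width: 1.001
grip_force: 0.0
t 1.1 p [ 0.4957 -0.2062  0.25  ] psi 4.4 q [ 0.73  0.09 -0.41  1.68  0.04  1.38 -1.18] F [ 0.5 -0.7  0.3] g 87.1 0.0
row [ -27.1 -516.8   99.8] [ 0.  0. -0.]
```

```bash
python3 -m jog '[[[-27,-517,100,0,0,0,87],[-27,-517,100,0,0,0,87],[-27,-517,100,0,0,0,87],[-27,-517,100,0,0,0,87],[-27,-517,100,0,0,0,87],[-27,-517,100,0,0,0,87],[-27,-517,100,0,0,0,87],[-27,-517,100,0,0,0,87],[-27,-517,100,0,0,0,87],[-27,-517,100,0,0,0,87]]]' >/dev/null
python3 -m jog '[[[-1,-27,5,0,0,0,87],[-1,-27,5,0,0,0,87],[-1,-27,5,0,0,0,87],[-1,-27,5,0,0,0,87]]]'
python3 -c "
from h import *
st();go([.429,.307,.1],4.4);d=shot('wrist','w1');print(proj(d,[.5036,.3124,.011]),proj(d,[.4288,.3066,.01]))"
```

```text
time: 2.5
position: [0.4295, 0.304, 0.15]
tool_rot: [3.138, 0.118, -0.0]
ft_force: [-0.8, 0.4, -1.1]
grip_width: 1.003
grip_force: 0.0
t 2.5 p [0.4295 0.304  0.15  ] psi 4.3 q [ 0.17  0.2  -0.92  1.83  0.17  1.2  -2.3 ] F [-0.8  0.4 -1.1] g 87.3 0.0
row [-0.2 -3.1 50. ] [ 0.1  0.  -0.1]
(np.float64(315.7049017234988), np.float64(116.59170731000596)) (np.float64(316.05261588356177), np.float64(191.88951135163808))
```

View pics/w1.png

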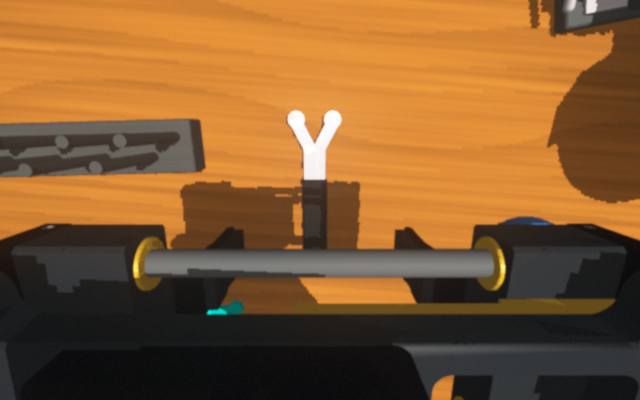

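The spanner's fork shows at (296,118) and (333,119), where I predicted it. Joint 7 is near its limit with this yaw, so I take the half-turned grasp instead.

```bash
python3 -m jog '[[[0,-3,0,0,0,-85,87],[0,-3,0,0,0,-85,87],[0,-3,0,0,0,-85,87],[0,-3,0,0,0,-85,87],[0,-3,0,0,0,-85,87],[0,-3,0,0,0,-85,87],[0,-3,0,0,0,-85,87],[0,-3,0,0,0,-85,87],[0,-3,0,0,0,-85,87],[0,-3,0,0,0,-85,87]]]' >/dev/null
python3 -m jog '[[[0,0,0,0,0,-85,87],[0,0,0,0,0,-85,87],[0,0,0,0,0,-85,87],[0,0,0,0,0,-85,87],[0,0,0,0,0,-85,87],[0,0,0,0,0,-85,87],[0,0,0,0,0,-85,87],[0,0,0,0,0,-85,87],[0,0,0,0,0,-85,87],[0,0,0,0,0,-85,87]]]' >/dev/null
python3 - <<'E'
from h import *
d=load('w1'); a=atz(d,296,118,.013);b=atz(d,333,119,.013);o=(a+b)/2
c1=atz(d,304.5,181,.013);c2=atz(d,326,181,.013);c=(c1+c2)/2
v=o-c;print(o,np.linalg.norm(a-b),c,np.linalg.norm(v),np.degrees(np.arctan2(v[1],v[0])),np.degrees(np.arctan2(-(b-a)[0]*-1,-(b-a)[1])))
st();go([.429,.3065,.005],184.4)
E
```

```text
[0.50168752 0.3134027  0.013     ] 0.035751539512739336 [0.4406907  0.30826594 0.013     ] 0.06121273172548959 4.813728623618873 2.8182051982928367
t 4.55 p [0.4296 0.3067 0.1501] psi 174.6 q [ 0.47  0.4  -1.35  1.82  0.41  1.26  0.48] F [-1.1  0.1  0.3] g 87.5 0.0
row [  0.7  -0.  145.1] [-0.1  0.  -9.8]
```

```bash
python3 -m jog '[[[0,0,50,0,0,-10,87],[0,0,100,0,0,-10,87],[0,0,120,0,0,-10,87],[0,0,135,0,0,-10,87],[0,0,145,0,0,-10,87],[0,0,145,0,0,-10,87],[0,0,145,0,0,-10,87]]]'
python3 -c "
from h import *
st();go([.4275,.3068,.005],184.4)"
```

```text
time: 5.25
position: [0.4295, 0.3089, 0.0062]
tool_rot: [-0.12, 3.138, 0.001]
ft_force: [-1.1, 0.1, -0.4]
grip_width: 0.999
grip_force: 0.0
t 5.25 p [0.4295 0.3089 0.0062] psi -175.6 q [ 0.3   0.59 -1.17  1.94  0.64  1.04  0.49] F [-1.1  0.1 -0.4] g 86.9 0.0
row [ 2.2 -2.   1.2] [ 0.   0.1 -0. ]
```

```bash
python3 -m jog '[[[0,-2,1,0,0,0,87],[0,-2,1,0,0,0,40],[0,-2,1,0,0,0,0],[0,-2,1,0,0,0,0],[0,-2,1,0,0,0,0],[0,-2,1,0,0,0,0],[0,-2,1,0,0,0,0],[0,-2,1,0,0,0,0],[0,-2,1,0,0,0,0],[0,-2,1,0,0,0,0]]]' 45
python3 -c "
from h import *
st()"
```

```text
time: 6.25
position: [0.4287, 0.3068, 0.0042]
tool_rot: [0.121, -3.139, -0.0]
ft_force: [0.5, 0.0, -0.2]
grip_width: 0.29
grip_force: 45.0
t 6.25 p [0.4287 0.3068 0.0042] psi -175.6 q [ 0.3   0.59 -1.17  1.95  0.64  1.04  0.49] F [ 0.5  0.  -0.2] g 25.2 45.0
```

```bash
python3 -m jog '[[[0,0,-10,0,0,0,0],[0,0,-40,0,0,0,0],[0,0,-90,0,0,0,0],[0,0,-140,0,0,0,0],[0,0,-185,0,0,0,0],[0,0,-185,0,0,0,0]]]' 60
python3 -c "
from h import *
st();go([.4797,.0194,.188],133.7)"
```

```text
time: 6.85
position: [0.431, 0.3098, 0.1956]
tool_rot: [-0.121, 3.129, 0.006]
ft_force: [0.6, 0.4, -3.0]
grip_width: 0.286
grip_force: 60.0
t 6.85 p [0.431  0.3098 0.1956] psi -175.6 q [ 0.49  0.32 -1.35  1.76  0.33  1.31  0.72] F [ 0.6  0.4 -3. ] g 24.9 60.0
row [ -26.  -293.3    6.9] [ 0.4  0.5 50.7]
```

```bash
python3 -m jog '[[[-2,-30,2,0,0,5,0],[-5,-65,4,0,0,10,0],[-9,-100,5,0,0,16,0],[-12,-135,6,0,0,22,0],[-15,-170,6,0,0,29,0],[-18,-205,6,0,0,36,0],[-21,-240,6,0,0,42,0],[-24,-270,6,0,0,47,0],[-26,-293,6,0,0,50.7,0],[-26,-293,6,0,0,50.7,0]]]'  >/dev/null
python3 -m jog '[[[0,0,0,0,0,0,0],[0,0,0,0,0,0,0]]]'
python3 - <<'E'
from h import *
st();go([.4797,.0194,.188],133.7)
d=shot('top','top1');shot('scene','scene1');st()
a=cv2.imread('pics/top1.png');a=cv2.resize(a[150:225,270:370],(800,600),interpolation=cv2.INTER_CUBIC);cv2.imwrite('pics/crop1.png',a)
E
```

```text
time: 8.05
position: [0.4769, 0.0181, 0.183]
tool_rot: [-1.231, -2.89, -0.001]
ft_force: [-0.5, -0.0, -1.7]
grip_width: 0.293
grip_force: 60.0
t 8.05 p [0.4769 0.0181 0.183 ] psi 133.9 q [ 1.1   0.03 -1.19  1.89  0.03  1.24  0.66] F [-0.5 -0.  -1.7] g 25.5 60.0
row [-1.   2.9 -5. ] [ 0.  -0.1  0.2]
t 8.15 p [0.477  0.018  0.1831] psi 133.9 q [ 1.1   0.03 -1.19  1.89  0.03  1.24  0.66] F [ 0.6  0.3 -2.3] g 25.3 60.0
```

View pics/crop1.png

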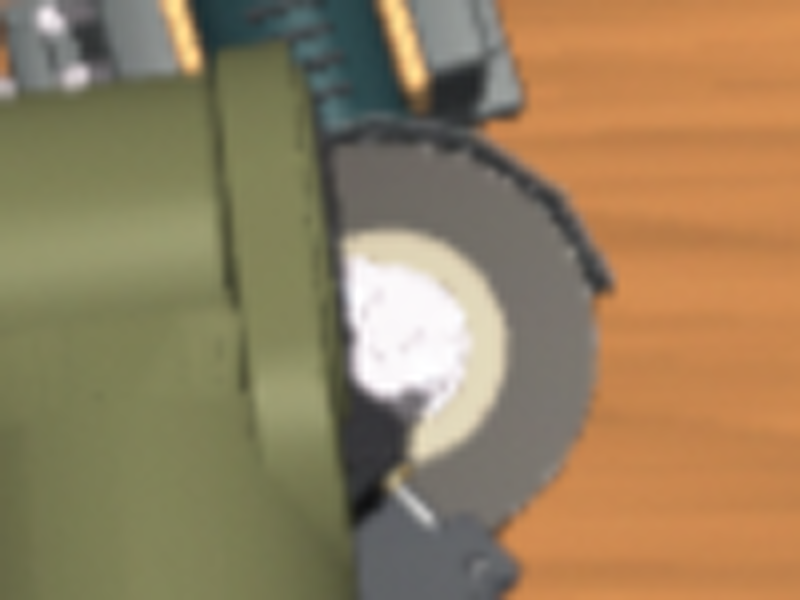

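The top view is half hidden by the arm and the nut is over-exposed, so I use the scene camera's crop.

```bash
python3 - <<'E'
from h import *
a=cv2.imread('pics/scene1.png');b=cv2.resize(a[165:245,285:395],(800,582),interpolation=cv2.INTER_CUBIC)
b=(np.clip((b.astype(float)/255),0,1)**1.5*255).astype(np.uint8)
cv2.imwrite('pics/crop2.png',b)
d=load('scene1')
print(proj(d,[.531,-.0343,.134]),[proj(d,p) for p in ([.5439,-.0221,.134],[.5181,-.0466,.134])])
D=d['depth'];z=np.array([[atd(d,u,v)[2] for u in range(322,352,3)] for v in range(192,216,2)]);print((z*1000).round().astype(int))
E
```

```text
(np.float64(335.03143952540995), np.float64(201.008341200289)) [(np.float64(339.2798767995555), np.float64(204.54967135653777)), (np.float64(330.7996815095101), np.float64(197.50891274241468))]
[[ 116  117  118  118  120  191  190  185  121  121]
 [ 116  119  120  118  119  122  185  121  116  119]
 [ 118  117  117  119  129  131  120  115  119  119]
 [ 118  115  118  131  127  133  131  116  120  117]
 [ 121  116  133  123  137  132  135  131  118  118]
 [ 119  118  132  132  132  132  132  129  119  119]
 [ 116  118  132  131 1153  130  135  134  119  115]
 [ 122  118  125  133  129  139  125  132  114  120]
 [ 119  115  121  131  132  130  133  122  120  121]
 [ 120  118  119  121  130  127  125  119  116  117]
 [ 119  117  121  120  122  120  120  121  117  121]
 [ 116  120  117  116  120  120  118  119  122  119]]
```

View pics/crop2.png

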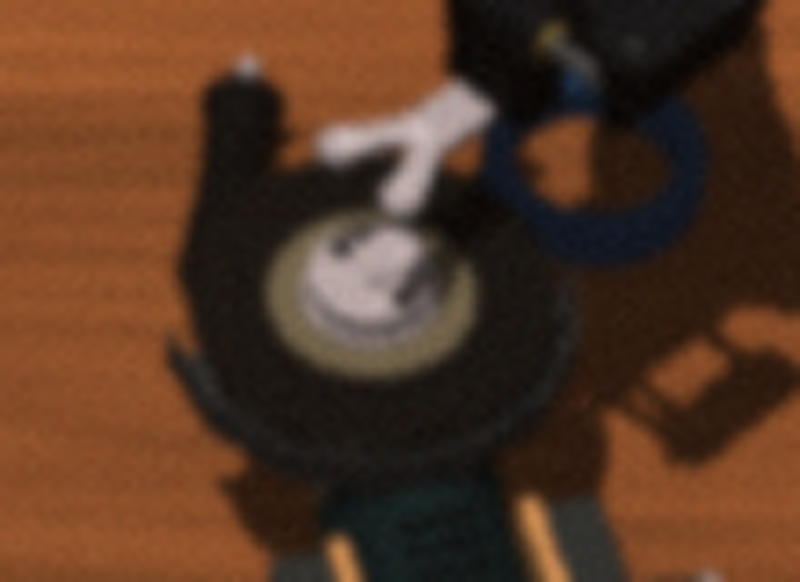

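```bash
python3 - <<'E'
from h import *
a=cv2.imread('pics/scene0.png');b=cv2.imread('pics/scene1.png');c=cv2.imread('pics/top0.png')
def cr(a,u,v,w,S=400,g=1.5):
    M=np.array([[S/w,0,-u*S/w],[0,S/w,-v*S/w]],float)  # pixel = crop*w/S + (u,v) exactly
    o=cv2.warpAffine(a,M,(S,S),flags=cv2.INTER_CUBIC);return (np.clip(o/255.,0,1)**g*255).astype(np.uint8)
cv2.imwrite('pics/crop3.png',np.hstack([cr(a,324,190,25,g=2.5),cr(b,322,175,25)]))
# hole centroids in top0/scene0: dark blobs inside nut
for im,d,seeds in ((c,load('top0'),((313.6,187.7),(322.6,196.5))),(a,load('scene0'),((331.5,198),(340,204.5)))):
    g=im.sum(2).astype(float)/3; P=[]
    for u,v in seeds:
        u0,v0=int(round(u)),int(round(v));w=np.clip(190-g[v0-2:v0+3,u0-2:u0+3],0,None) 
        print(g[v0-2:v0+3,u0-2:u0+3].round().astype(int).tolist())
        yy,xx=np.mgrid[v0-2:v0+3,u0-2:u0+3];p=((w*xx).sum()/w.sum(),(w*yy).sum()/w.sum());P.append(atz(d,*p,.134));print(p,P[-1].round(4))
    w=P[0]-P[1];print(np.linalg.norm(w),(P[0]+P[1])/2,np.degrees(np.arctan2(w[1],w[0])))
E
```

```text
[[217, 201, 218, 242, 249], [186, 125, 131, 204, 248], [160, 94, 97, 173, 247], [212, 148, 157, 209, 247], [245, 237, 238, 243, 248]]
(np.float64(313.4210925644916), np.float64(187.8793626707132)) [ 0.5445 -0.0204  0.134 ]
[[247, 245, 245, 249, 250], [232, 185, 185, 230, 248], [204, 119, 117, 188, 245], [197, 124, 122, 181, 241], [239, 212, 201, 218, 223]]
(np.float64(322.5591517857143), np.float64(196.44419642857144)) [ 0.5195 -0.0454  0.134 ]
0.03536886207322192 [ 0.53200278 -0.03292895  0.134     ] 44.89201555134993
[[137, 146, 158, 173, 180], [145, 145, 156, 179, 190], [146, 126, 131, 169, 192], [152, 122, 126, 160, 187], [175, 158, 160, 175, 191]]
(np.float64(331.3255813953488), np.float64(197.9237726098191)) [ 0.5196 -0.0451  0.134 ]
[[180, 191, 195, 194, 195], [173, 178, 183, 188, 194], [174, 158, 155, 167, 182], [168, 133, 109, 131, 161], [176, 138, 109, 120, 144]]
(np.float64(340.01189296333007), np.float64(205.06739345887019)) [ 0.5458 -0.02    0.134 ]
0.03620066649155912 [ 0.53270088 -0.03253643  0.134     ] -136.2042031815564
```

View pics/crop3.png

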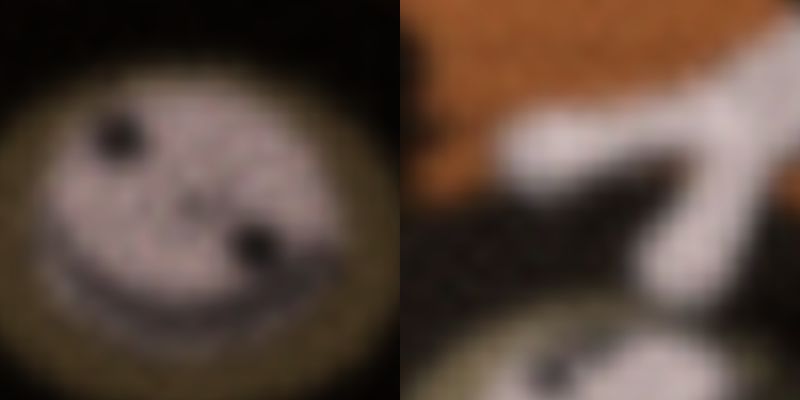

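```bash
python3 - <<'E'
from h import *
d=load('scene1')
for z in (.187,.190):
    a=atz(d,322+137/16,175+151/16,z);b=atz(d,322+283/16,175+264/16,z);w=b-a
    o=(a+b)/2;print(o,np.linalg.norm(w),np.degrees(np.arctan2(w[1],w[0])),(o-[.477,.018,0])*1000)
s=ctrl.get_state();P=np.array(s['position'])
psi=133.9-180;print('expected o',P[:2]+.0743*np.array([np.cos(np.radians(psi)),np.sin(np.radians(psi))]))
E
```

```text
[ 0.52688899 -0.03575937  0.187     ] 0.036235790446093735 44.91276030984727 [ 49.88899394 -53.75937494 187.        ]
[ 0.5294882  -0.03586181  0.19      ] 0.03612319985768234 44.91276030984713 [ 52.48820113 -53.86181499 190.        ]
expected o [ 0.52854151 -0.03557646]
```

```bash
python3 -c "
from h import *
go([.4805,.0208,.162],134.4)"
```

```text
row [-0.4  4.5 21.1] [-0.  -0.  -0.5]
```

```bash
python3 -m jog '[[[0,4.5,5,0,1,-0.5,0],[0,4.5,12,0,2,-0.5,0],[0,4.5,17,0,2,-0.5,0],[0,4.5,21,0,2,-0.5,0],[0,4.5,21,0,2,-0.5,0],[0,4.5,21,0,2,-0.5,0],[0,4.5,21,0,2,-0.5,0]]]'
python3 - <<'E'
from h import *
st();go([.4805,.0208,.143],134.4)
d=shot('scene','scene2');a=cv2.imread('pics/scene2.png')
def cr(a,u,v,w,S=400,g=1.5):
    M=np.array([[S/w,0,-u*S/w],[0,S/w,-v*S/w]],float)
    o=cv2.warpAffine(a,M,(S,S),flags=cv2.INTER_CUBIC);return (np.clip(o/255.,0,1)**g*255).astype(np.uint8)
b=cr(a,322,180,25,500,1.8);cv2.imwrite('pics/crop4.png',b)
E
```

```text
time: 8.85
position: [0.4806, 0.0197, 0.1625]
tool_rot: [-1.21, -2.865, -0.021]
ft_force: [0.7, -0.2, -1.5]
grip_width: 0.292
grip_force: 60.0
t 8.85 p [0.4806 0.0197 0.1625] psi 134.2 q [ 1.07  0.13 -1.19  1.89  0.1   1.23  0.61] F [ 0.7 -0.2 -1.5] g 25.4 60.0
row [ 0.2  0.7 19.5] [ 0.  -1.9 -0.2]
```

View pics/crop4.png

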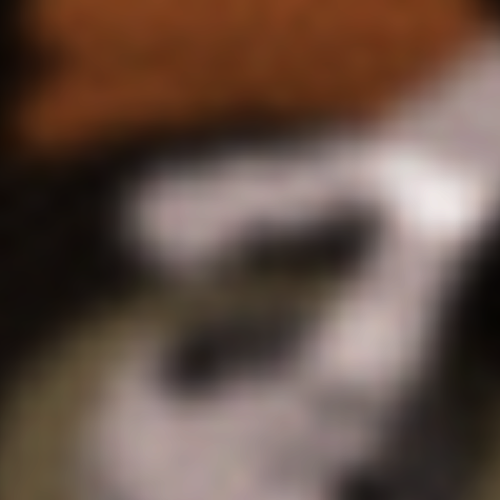

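```bash
python3 -c "
from h import *
d=load('scene2');print(atz(d,322+175/20,180+215/20,.1665),'hole',.5197,-.0452)"
python3 -m jog '[[[0,0.7,8,0,0,0,0],[0,0.7,15,0,0,0,0],[0,0.7,19,0,0,0,0],[0,0.7,20,0,0,0,0],[0,0.7,21,0,0,0,0],[0,0.7,22,0,0,0,0],[0,0.7,22,0,0,0,0],[0,0.7,22,0,0,0,0]]]'
```

```text
[ 0.519995   -0.04751511  0.1665    ] hole 0.5197 -0.0452
time: 9.7
position: [0.4806, 0.0206, 0.1404]
tool_rot: [-1.21, -2.865, -0.021]
ft_force: [-0.3, 0.5, -2.8]
grip_width: 0.287
grip_force: 60.0
```

```bash
python3 -m jog '[[[0,0,1,0,0,0,0],[0,0,2,0,0,0,0],[0,0,3,0,0,0,0],[0,0,3,0,0,0,0],[0,0,3,0,0,0,0]]]'; python3 -m jog '[[[0,0,1,0,0,0,0],[0,0,2,0,0,0,0],[0,0,2,0,0,0,0],[0,0,2,0,0,0,0]]]'
```

```text
time: 10.2
position: [0.4804, 0.0207, 0.1372]
tool_rot: [-1.21, -2.864, -0.021]
ft_force: [0.4, 0.3, -1.1]
grip_width: 0.292
grip_force: 60.0
time: 10.6
position: [0.4803, 0.0208, 0.1352]
tool_rot: [-1.21, -2.864, -0.021]
ft_force: [0.2, -0.4, -2.2]
grip_width: 0.286
grip_force: 60.0
```

```bash
python3 -m jog '[[[0,0,1,0,0,0,0],[0,0,2,0,0,0,0],[0,0,2,0,0,0,0],[0,0,2,0,0,0,0]]]'; python3 -m jog '[[[0,0,1,0,0,0,0],[0,0,1,0,0,0,0],[0,0,1,0,0,0,0]]]'; python3 -c "
from h import *
st()
d=shot('scene','scene3');shot('top','top3')
z=np.array([[atd(d,u,v)[2] for u in range(322,352,3)] for v in range(192,216,2)]);print((z*1000).round().astype(int))"
```

```text
time: 11.0
position: [0.4803, 0.0208, 0.1332]
tool_rot: [-1.21, -2.864, -0.021]
ft_force: [-0.9, 0.1, -1.3]
grip_width: 0.289
grip_force: 60.0
time: 11.3
position: [0.4804, 0.0209, 0.1324]
tool_rot: [-1.21, -2.865, -0.021]
ft_force: [0.0, -0.9, -0.1]
grip_width: 0.29
grip_force: 60.0
t 11.3 p [0.4804 0.0209 0.1324] psi 134.2 q [ 1.03  0.18 -1.18  1.92  0.15  1.17  0.57] F [ 0.  -0.9 -0.1] g 25.2 60.0
[[116 115 116 121 118 124 120 119 137 137]
 [119 119 120 119 119 113 118 139 135 137]
 [123 121 122 136 140 138 142 140 136 135]
 [121 120 120 138 139 139 134 137 136 116]
 [119 117 131 136 131 130 133 139 116 118]
 [116 118 131 128 136 133 137 141 116 119]
 [116 118 134 131 134 132 137 140 121 121]
 [114 120 125 131 132 131 133 136 118 114]
 [118 116 120 132 131 133 130 125 117 121]
 [117 122 119 123 131 125 123 121 118 121]
 [116 119 122 123 123 121 118 118 119 119]
 [118 118 118 116 118 120 116 113 117 115]]
```

```bash
python3 -m jog '[[[-0.3,-6.5,0.3,0.2,0,-5,0],[-1.1,-12.9,0.3,0.35,0,-10,0],[-2.5,-19.3,0.2,0.5,0,-15,0],[-4.5,-25.5,0.1,0.7,0,-20,0],[-7,-31.5,0,0.9,0,-25,0],[-10,-37.3,-0.1,1,0,-30,0],[-13.5,-42.7,-0.2,1.2,0,-35,0],[-17.4,-47.9,-0.3,1.4,0,-40,0],[-21.8,-52.7,-0.5,1.6,0,-45,0],[-21.8,-52.7,-0.5,1.6,0,-45,0]]]'
python3 -c "
from h import *
st()
s=ctrl.get_state();print(R.from_rotvec(s['tool_rot']).as_matrix().round(3), s['torque'])
a=R.from_rotvec(s['tool_rot']).as_matrix()[:,0];print(s['position']-.0745*a)"
```

```text
time: 12.4
position: [0.4573, -0.0306, 0.132]
tool_rot: [-0.02, -3.105, -0.003]
ft_force: [-2.0, 3.4, 1.8]
grip_width: 0.289
grip_force: 60.0
t 12.4 p [ 0.4573 -0.0306  0.132 ] psi 179.2 q [ 1.25  0.13 -1.29  1.96  0.13  1.18  1.47] F [-2.   3.4  1.8] g 25.1 60.0
[[-0.999  0.013 -0.036]
 [ 0.013  1.     0.002]
 [ 0.036  0.001 -0.999]] [0.80795462 0.25683988 0.02976002]
[ 0.53173053 -0.03159299  0.12934438]
```

```bash
python3 -m jog '[[[-0.3,-6.5,0,0.2,0,-5,0],[-1.1,-12.9,0,0.35,0,-10,0],[-2.5,-19.3,-0.1,0.5,0,-15,0],[-4.5,-25.5,-0.1,0.7,0,-20,0],[-7,-31.5,-0.2,0.9,0,-25,0],[-10,-37.3,-0.3,1,0,-30,0],[-13.5,-42.7,-0.4,1.2,0,-35,0],[-17.4,-47.9,-0.5,1.4,0,-40,0],[-21.8,-52.7,-0.6,1.6,0,-45,0],[-21.8,-52.7,-0.6,1.6,0,-45,0]]]'
python3 -c "
from h import *
st()
s=ctrl.get_state()
a=R.from_rotvec(s['tool_rot']).as_matrix()[:,0];print(s['position']-.0745*a, s['torque'])
shot('scene','scene4');d=shot('top','top4')
a=cv2.imread('pics/top4.png');b=cv2.imread('pics/scene4.png')
def cr(a,u,v,w,S=400,g=1.5):
    M=np.array([[S/w,0,-u*S/w],[0,S/w,-v*S/w]],float)
    o=cv2.warpAffine(a,M,(S,S),flags=cv2.INTER_CUBIC);return (np.clip(o/255.,0,1)**g*255).astype(np.uint8)
cv2.imwrite('pics/crop5.png',np.hstack([cr(b,315,180,50),cr(a,288,163,60)]))"
```

```text
time: 13.4
position: [0.478, -0.0839, 0.1317]
tool_rot: [1.17, -2.879, 0.018]
ft_force: [-4.3, 1.1, 3.9]
grip_width: 0.294
grip_force: 60.0
t 13.4 p [ 0.478  -0.0839  0.1317] psi -135.8 q [ 1.3   0.27 -1.32  1.91  0.3   1.21  2.21] F [-4.3  1.1  3.9] g 25.6 60.0
[ 0.53136939 -0.03197554  0.12897374] [0.67588024 0.67421517 0.05314217]
```

View pics/crop5.png

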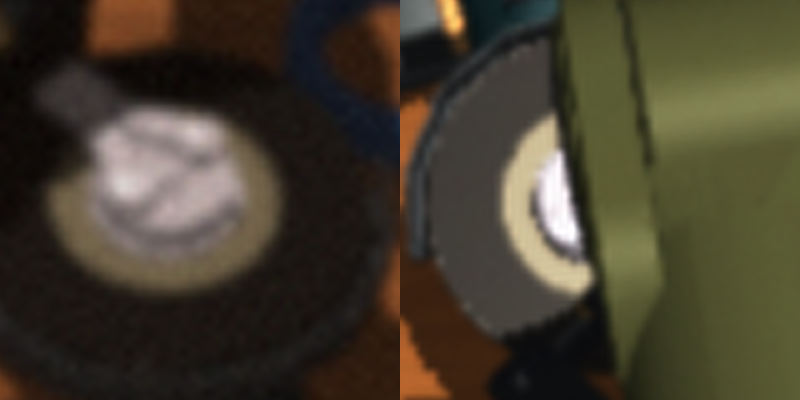

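```bash
python3 -m jog '[[[-0.1,2.5,0,0,0,2,0],[-0.1,3.9,0,0,0,3,0],[0.1,3.9,-8,0,0,3,0],[0.5,3.9,-20,0,0,3,0],[1.2,3.9,-38,0,0,3,0],[1.7,3.9,-60,0,0,3,0],[1.7,3.9,-60,0,0,3,0]]]'
python3 -c "
from h import *
st();go([.4287,.3068,.15],184.4)"
```

```text
time: 14.2
position: [0.4788, -0.0817, 0.195]
tool_rot: [1.096, -2.914, 0.031]
ft_force: [0.6, -0.3, -1.5]
grip_width: 0.288
grip_force: 60.0
t 14.2 p [ 0.4788 -0.0817  0.195 ] psi -138.8 q [ 1.38  0.12 -1.34  1.84  0.15  1.29  2.29] F [ 0.6 -0.3 -1.5] g 25.0 60.0
row [-219.8  325.5   34.8] [-1.1 -1.7 36.8]
```

```bash
python3 -m jog '[[[-10,15,0,0,0,2,0],[-30,44,1,0,0,5,0],[-54,80,2,0,-0.3,9,0],[-80,118,5,-0.3,-0.6,14,0],[-106,157,9,-0.5,-0.8,18,0],[-132,196,14,-0.6,-1,22,0],[-158,234,20,-0.8,-1.2,27,0],[-184,272,26,-1,-1.5,31,0],[-206,305,31,-1,-1.7,35,0],[-220,325,35,-1.1,-1.7,36.8,0]]]' >/dev/null
python3 -m jog '[[[0,0,0,0,0,0,0],[0,0,0,0,0,0,0]]]' >/dev/null
python3 -c "
from h import *
st();go([.4287,.3068,.0055],184.4)"
```

```text
t 15.4 p [0.4259 0.3071 0.1477] psi -175.4 q [ 0.4   0.32 -1.23  1.82  0.31  1.23  0.73] F [ 0.1 -0.  -2.6] g 24.9 60.0
row [ -3.6  -1.  142.2] [ 0.2 -0.3  0.2]
```

```bash
python3 -m jog '[[[-3,-1,30,0.2,-0.3,0,0],[-3,-1,65,0.2,-0.3,0,0],[-3,-1,95,0.2,-0.3,0,0],[-3,-1,115,0.2,-0.3,0,0],[-3,-1,128,0.2,-0.3,0,0],[-3,-1,136,0.2,-0.3,0,0],[-3,-1,140,0.2,-0.3,0,0],[-3,-1,140,0.2,-0.3,0,0]]]'
python3 -m jog '[[[0,0,1,0,0,0,0],[0,0,2,0,0,0,0],[0,0,2,0,0,0,0],[0,0,2,0,0,0,0]]]'
```

```text
time: 16.2
position: [0.4292, 0.3065, 0.0086]
tool_rot: [-0.121, 3.139, 0.001]
ft_force: [0.3, 0.2, -2.2]
grip_width: 0.298
grip_force: 60.0
time: 16.6
position: [0.4288, 0.3068, 0.0065]
tool_rot: [-0.122, 3.139, 0.001]
ft_force: [0.1, 0.5, -1.3]
grip_width: 0.289
grip_force: 60.0
```

```bash
python3 -m jog '[[[0,0,1,0,0,0,0],[0,0,2,0,0,0,0],[0,0,2,0,0,0,0]]]' | grep -E "pos|ft"
python3 -m jog '[[[0,0,0,0,0,0,27],[0,0,0,0,0,0,30],[0,0,0,0,0,0,40],[0,0,0,0,0,0,60],[0,0,0,0,0,0,87],[0,0,0,0,0,0,87],[0,0,0,0,0,0,87],[0,0,-40,0,0,0,87],[0,0,-90,0,0,0,87],[0,0,-130,0,0,0,87]]]' | grep -E "pos|width"
python3 -m jog '[[[0,0,0,0,0,0,87],[0,0,0,0,0,0,87],[0,120,-60,0,0,0,87],[0,120,-60,0,0,0,87],[0,120,-60,0,0,0,87],[0,120,-60,0,0,0,87]]]' | grep -E "pos|time"
python3 - <<'E'
from h import *
a=shot('top','top5');b=shot('scene','scene5')
A=cv2.imread('pics/top5.png');B=cv2.imread('pics/scene5.png')
def cr(a,u,v,w,S=400,g=1.3):
    M=np.array([[S/w,0,-u*S/w],[0,S/w,-v*S/w]],float)
    o=cv2.warpAffine(a,M,(S,S),flags=cv2.INTER_CUBIC);return (np.clip(o/255.,0,1)**g*255).astype(np.uint8)
cv2.imwrite('pics/crop6.png',np.hstack([cr(B,405,165,70),cr(B,324,190,25,g=2.2)]))
E
```

```text
position: [0.4287, 0.3068, 0.0042]
ft_force: [1.0, -0.5, -2.3]
position: [0.4285, 0.3072, 0.1363]
grip_width: 0.962
time: 18.5
position: [0.4163, 0.4317, 0.1948]
```

View pics/crop6.png

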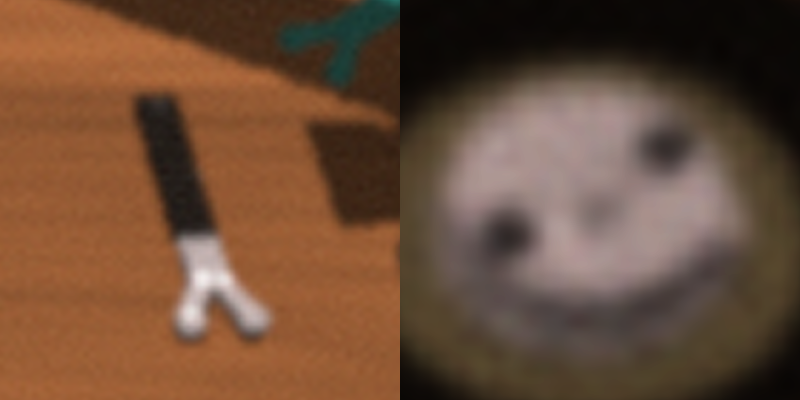

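The left half shows the spanner lying flat and released, fork at about (424,221) in the scene image. In the right half the holes sit at about (330.8,204.6) and (340.5,199.1), so the nut has turned.

```bash
python3 - <<'E'
from h import *
d=load('scene5');a=atz(d,324+108/16,190+234/16,.134);b=atz(d,324+264/16,190+145/16,.134);w=a-b
print(np.linalg.norm(w),np.degrees(np.arctan2(w[1],w[0])),'start 44.4')
x=np.degrees(np.arctan2(w[1],w[0]))
if 62<((x-44.4)%180)<118: print(ctrl.close_job())
E
```

```text
0.03546900347553588 -52.94417141892431 start 44.4
the job is handed in; nothing more can be done
None
```

The job is handed in: the nut is loosened by roughly 83° (measured from the camera), and the spanner lies released, prongs down and flat, back where it was picked up, clear of the grinder.

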